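Seal the dry canisters in order

TASK

The washed canisters are dry and go back into the cupboard tall one first, so seal them in that order: with closed fingertips, gently press the white button in the lid fully home on the tall blue canister, then on the medium yellow one, then on the short red one. The green canister is still airing: leave its button up. Only press: do not lift, shove or tip any canister, and leave everything else where it stands.

Things in the scene. Friction and masses are not known exactly. Their poses are not given: they have to be found in the camera images.
- blue_can: tall blue round storage canister, loose, standing on the drying mat: body and lid blue, 84 mm across, 140 mm high to the flat top of its lid; origin: centre of its underside, z up. In the middle of the lid is a round white push button
- blue_top (a point): centre of the top face of the blue canister's white push button (36 mm across); it moves with the button: 20 mm above the lid when popped up, 12 mm above it when pressed home and released; the cap is soft rubber and gives about 1 mm for each 2 N of push, at most 7 mm, and comes back
- blue_button (a joint): travel of the stem of the blue canister's button in m (the give of the soft cap not counted): 0 popped up, 0.008 pressed fully home against a stop. It slides straight down with about 2.5 N of friction, has no spring, and stays where it is left
- yellow_can: medium yellow round storage canister, loose, standing on the drying mat: body and lid yellow, 84 mm across, 105 mm high to the flat top of its lid; origin: centre of its underside, z up. In the middle of the lid is a round white push button
- yellow_top (a point): centre of the top face of the yellow canister's white push button (36 mm across); it moves with the button: 20 mm above the lid when popped up, 12 mm above it when pressed home and released; the cap is soft rubber and gives about 1 mm for each 2 N of push, at most 7 mm, and comes back
- yellow_button (a joint): travel of the stem of the yellow canister's button in m (the give of the soft cap not counted): 0 popped up, 0.008 pressed fully home against a stop. It slides straight down with about 2.5 N of friction, has no spring, and stays where it is left
- red_can: short red round storage canister, loose, standing on the drying mat: body and lid red, 84 mm across, 75 mm high to the flat top of its lid; origin: centre of its underside, z up. In the middle of the lid is a round white push button
- red_top (a point): centre of the top face of the red canister's white push button (36 mm across); it moves with the button: 20 mm above the lid when popped up, 12 mm above it when pressed home and released; the cap is soft rubber and gives about 1 mm for each 2 N of push, at most 7 mm, and comes back
- red_button (a joint): travel of the stem of the red canister's button in m (the give of the soft cap not counted): 0 popped up, 0.008 pressed fully home against a stop. It slides straight down with about 2.5 N of friction, has no spring, and stays where it is left
- green_can: green round storage canister, loose, standing on the drying mat: body and lid green, 84 mm across, 90 mm high to the flat top of its lid; origin: centre of its underside, z up. In the middle of the lid is a round white push button
- green_top (a point): centre of the top face of the green canister's white push button (36 mm across); it moves with the button: 20 mm above the lid when popped up, 12 mm above it when pressed home and released; the cap is soft rubber and gives about 1 mm for each 2 N of push, at most 7 mm, and comes back
- green_button (a joint): travel of the stem of the green canister's button in m (the give of the soft cap not counted): 0 popped up, 0.008 pressed fully home against a stop. It slides straight down with about 2.5 N of friction, has no spring, and stays where it is left
- mat: grey drying mat, fixed to the worktop, 280 x 480 x 6 mm, carrying the canisters, mug and tumbler; origin: centre of its underside, long side along its y
- cup: small white mug, 68 mm across, 70 mm high, on the mat among the canisters; origin: centre of its underside
- tumbler: clear plastic tumbler, 64 mm across, 85 mm high, on the mat among the canisters; origin: centre of its underside
- soap: green dish-soap bottle, 60 mm across, 170 mm high, standing left of the mat; origin: centre of its underside
- sponge: yellow and green sponge block, 70 x 110 x 30 mm, left of the mat; origin: centre of its underside
- bowl: blue bowl, 140 mm across, 55 mm high, right of the mat; origin: centre of its underside
- dish_brush: dish brush, about 200 mm long, lying right of the mat; origin: centre of its underside
Things that resemble listed ones, but are neither listed nor needed, are in the scene too. Of the things like the yellow_can, leave any that is orange or pink; of the rest the smaller one is meant.

How it is judged:
By the outcome, as a careful person would: the job done as asked, in the order asked, and still so for the second after the job is handed in, with the robot touching nothing.
It also fails if it takes over 54 s, if anything falls off the work surface, if the arm or the gripper's body presses on something with over 40 N, if the wrist force passes 120 N, or if a joint passes its speed limit or range.

ROBOT

A 6-joint arm with a two-finger parallel gripper is mounted at the origin on the work surface. World frame = base frame: x ahead of the robot, y to its left, z up, the work surface at z = 0. Lengths are in m, angles in rad, forces in N, time in s.
With the tool pointing down it reaches from about 0.3 to 0.75 m from the base axis. Payload 8.5 kg.
Tool frame: the origin (TCP) lies on the mounting face of the last link; the fingertips stand 166 mm ahead of it and the grasp point (between the pads) lies 147 mm ahead of it; z points along the fingers, y is the line along which they close (so a half turn about z gives the same grasp; the last joint's range is limited). The gripper opens to 88 mm and grips with 3 to 60 N. Pads are 18 mm wide; open, the fingers measure 123 mm over their backs; the gripper's body (75 mm by 187 mm) begins 45 mm behind the grasp point.
Start: joints at [-1.348, 0.381, 1.297, -0, 1.464, -0.215], TCP at [0.233, -0.498, 0.405] pointing down, gripper open.
Joint ranges: [-3.11, 3.11], [-0.89, 2.33], [0.22, 2.48], [-1.42, 4.56], [0.17, 2.85], [-2.88, 2.88]. Speed limits (rad/s): [2.39, 2.39, 3.14, 3.14, 3.14, 3.14].

INTERFACE

Orientations are given as a rotation vector (axis times angle).
In Python, from cell import bot gives the robot as it stands. The module is installed in compiled form; this text tells all that it offers.
- The arm moves only by the shell command python3 -m jog 'ROWS' [FORCE]. ROWS is JSON, a list of rows, each an object with "hand": the finger opening in mm, from 0 to 88.1; "slide": the shift along the world's x, y, z in units of 25 mm (1.0 is 25 mm), a list of three; "roll": the turn about the world's z in units of 6 degrees (1.0 is 6 degrees). In form: [{"hand": hand, "slide": [x, y, z], "roll": roll}, ...]. A call has 1 to 5 rows; each row shifts and turns the commanded pose from where the row before left it; what a row does not reach is not made up. A row lasts 1/10 s, in which the tool goes at most 50 mm and 8.59 degrees, less where a joint would pass 70% of its speed; a pose out of reach is approached as far as the arm can. A call is refused whole if a number of a shift passes 1 or a number of a turn 1, either way. A call with a gripper value outside its range is refused whole. The fingers move at their own pace and stop on an object; FORCE is the grip in N (left out, the last holds). Time passes only in rows, so rows that do not move let the fingers close. It gives the time, the measured TCP pose, the force, the opening and the grip force at its end, in the units of the state.
- bot.read_state(): the state, without advancing time (a new reading comes with each control period).
- bot.get_image(name): name is "scene" or "top" or "wrist"; returns the picture (480x640x3 uint8, red, green, blue); there is no depth.
- bot.get_calibration(name): a dict with "fx", "fy", "cx", "cy" (pixels), "k1" (the pictures are not rectified: a ray, as slopes to the right and down, at radius r is drawn at 1 + k1 r^2 times it, then the intrinsics apply), "R" (3x3) and "t" (3): a world point X has camera coordinates R X + t; the wrist camera has in their place "tool_from_camera" (4x4, takes a point from camera to tool coordinates, whose origin is the TCP and whose axes are the flange's). Camera axes: x right, y down, z forward; pixel columns grow to the right and rows downward; lengths in m; the calibration is good to about 2 mm. A picture is of the moment at which its call begins: read the wrist's pose just before it. get_calibration takes no time and is no camera call.
- bot.finish_job(): hands the job in; it is judged then, once.
Trained networks look in the newest picture that a camera, given by its name, has taken for a name from the list of things; names that differ only in an ending like _2 or _b are one class to them, and where a whole thing is asked for, a point or a joint stands for the part that bears it (a point fixed in the world has none). Each returns a list of dicts, best first, with "conf" (0 to 1); they miss things now and then, are a little off and sometimes report something else, mostly with a low value. They report only what shows in the picture. A call takes as long as a camera call. They do not tell look-alikes from the thing itself.
- bot.find_in(camera, thing): "position" ([x, y, z] in m, in the coordinates of the camera as it stood for that picture, good to about 4 mm: the middle of the surface that is visible of it).
- bot.cut_out(camera, thing): "pixels" (480x640 bool, what is visible of it).
The state is a dict: "t": time; "qpos": joint angles; "joint_velocities": joint speeds; "joint_efforts": joint torques, N m; "ee_pos": TCP position; "tcp_rot": TCP orientation; "wrist_force": force on the tool from outside, world axes, zero at the start; "torque": the same for the moment, N m; "opening": opening from 0.0 (shut) to 1.0 (fully open); "grasp_force": force on a finger pad.
Only numpy, scipy, OpenCV 4.12 (cv2) and the standard library are available. Lean on these libraries where they do the work, as an engineer would, in place of code of your own. Each camera call takes 0.05 s, during which the arm holds its last target. There are 200 camera calls.

## Working session

There is one attempt and no reset: what is moved stays moved. The work goes in short steps, Python scripts to look and compute and a shell command to move; the robot and the scene stay as the last step left them, time stands still between calls to the robot, and variables do not carry over. Pictures are saved under pics/ and viewed, at most 10 in all, crops included, and the job is handed in when it is done.

```bash
mkdir -p pics; python3 - <<'E'
from cell import bot
import cv2,numpy as np
s=bot.read_state();print(s['t'],s['ee_pos'],s['tcp_rot'],s['wrist_force'],s['opening'])
ims=[]
for c in ['scene','top']:
    im=bot.get_image(c);cv2.imwrite(f'pics/{c}0.png',im[:,:,::-1])
    k=bot.get_calibration(c);R=np.array(k['R']);t=np.array(k['t']);print(c,{a:k[a] for a in('fx','fy','cx','cy','k1')},(-R.T@t).round(3))
    for n in ['blue_can','yellow_can','red_can','green_can','blue_top','yellow_top','red_top','green_top','cup','tumbler']:
        for d in bot.find_in(c,n):
            p=np.array(d['position']);q=p[:2]/p[2];q=q*(1+k['k1']*(q@q));
            print(n,round(d['conf'],2),(R.T@(p-t)).round(3),(q*[k['fx'],k['fy']]+[k['cx'],k['cy']]).round())
print(bot.read_state()['t'], bot.get_calibration('wrist'))
E
```

```text
0.0 [ 0.23315167 -0.49808279  0.40414086] [-3.06516350e+00 -6.81907593e-01  5.81043115e-05] [-0.45371615 -0.6392993  -0.17395933] 1.0017053906851117
scene {'fx': 481.1448544474121, 'fy': 481.1448544474121, 'cx': 320.334736400378, 'cy': 239.15920187897, 'k1': 0.011602002851335644} [ 1.321 -0.169  0.762]
blue_can 0.92 [0.515 0.147 0.107] [393. 241.]
yellow_can 0.92 [ 0.314 -0.199  0.106] [233. 206.]
yellow_can 0.86 [ 0.309 -0.363  0.101] [165. 213.]
yellow_can 0.83 [0.322 0.187 0.104] [386. 195.]
yellow_can 0.82 [ 0.529 -0.075  0.087] [295. 263.]
red_can 0.95 [ 0.642 -0.18   0.084] [250. 307.]
green_can 0.91 [0.648 0.043 0.086] [362. 295.]
yellow_top 0.62 [ 0.505 -0.069  0.132] [296. 240.]
yellow_top 0.54 [ 0.278 -0.369  0.168] [158. 183.]
yellow_top 0.53 [ 0.279 -0.208  0.169] [227. 177.]
yellow_top 0.41 [0.31  0.2   0.128] [390. 184.]
red_top 0.67 [ 0.511 -0.203  0.07 ] [236. 270.]
red_top 0.17 [0.64  0.403 0.03 ] [519. 292.]
green_top 0.49 [0.625 0.053 0.115] [365. 276.]
green_top 0.3 [0.627 0.047 0.121] [362. 275.]
cup 0.64 [0.644 0.178 0.05 ] [423. 298.]
cup 0.27 [ 0.446 -0.41   0
[... 874 characters left out ...]
0.049 0.116] [298. 191.]
green_top 0.26 [ 0.49 -0.21  0.05] [407. 249.]
cup 0.57 [0.635 0.176 0.035] [249. 195.]
tumbler 0.69 [ 0.494 -0.213  0.051] [408. 247.]
tumbler 0.64 [0.482 0.153 0.164] [250. 246.]
1.1 {'fx': 334.5077708834655, 'fy': 334.5077708834655, 'cx': 325.840320551326, 'cy': 237.76601409798457, 'k1': -0.06458013348948817, 'tool_from_camera': array([[-4.42177704e-04, -9.61756783e-01, -2.73904537e-01,
         7.04614045e-02],
       [ 9.99999871e-01, -3.56485446e-04, -3.62627625e-04,
        -4.29508909e-04],
       [ 2.51116597e-04, -2.73904662e-01,  9.61756816e-01,
         1.94161825e-02],
       [ 0.00000000e+00,  0.00000000e+00,  0.00000000e+00,
         1.00000000e+00]])}
```

```bash
python3 - <<'E'
import cv2
a=cv2.imread('pics/scene0.png');cv2.imwrite('pics/sc.png',cv2.resize(a[150:390,110:510],(800,480),interpolation=cv2.INTER_CUBIC))
a=cv2.imread('pics/top0.png');cv2.imwrite('pics/tc.png',cv2.resize(a[130:400,190:550],(800,600),interpolation=cv2.INTER_CUBIC))
E
```

```text
(no output)
```

View pics/sc.png

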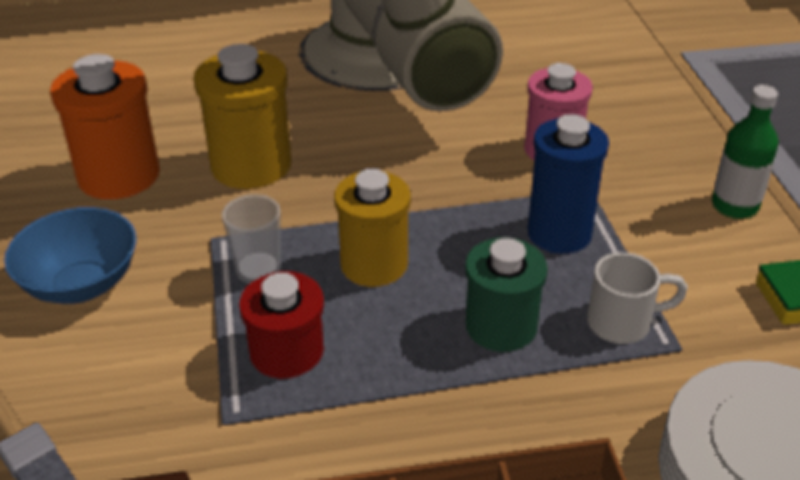

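View pics/tc.png

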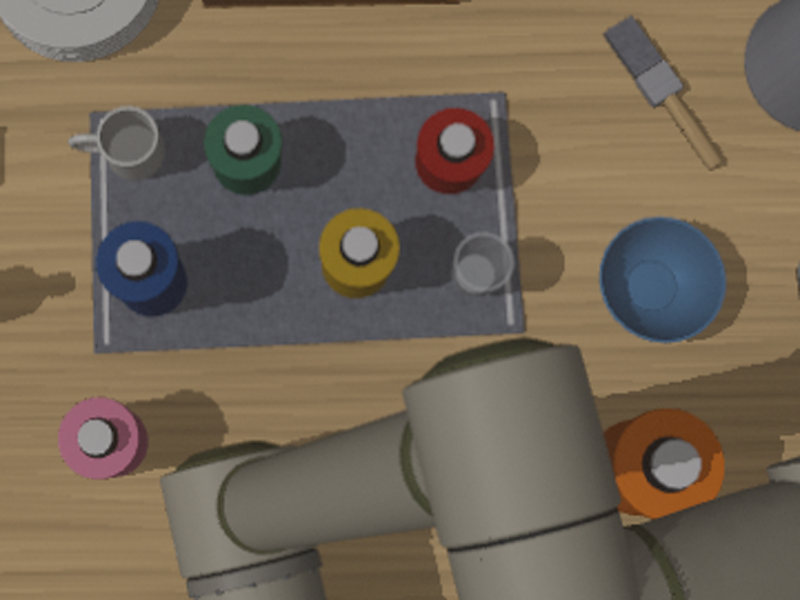

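Things like the yellow_can, with scene-camera pixels:
- Orange can (165,213): excluded by colour.
- Pink can (386,195): excluded by colour.
- Large yellow can off the mat (233,206).
- Smaller yellow can on the mat (295,263): this is the one meant, because it's the smaller of the two yellows. Both enlarged crops confirm it.

In the top picture the buttons are at about blue (250,246), yellow (352,240), red (396,193) and green (299,192). Next I triangulate the caps.

```bash
cat > h.py <<'E'
from cell import bot
import cv2,numpy as np
def ray(k,px):
    q=(np.array(px,float)-[k['cx'],k['cy']])/[k['fx'],k['fy']];u=q.copy()
    for _ in range(10):u=q/(1+k['k1']*(u@u))
    return np.r_[u,1]
def fixed(c,px):
    k=bot.get_calibration(c);R=np.array(k['R']);t=np.array(k['t']);return -R.T@t,R.T@ray(k,px)
def tri(rs):
    A=np.zeros((3,3));b=np.zeros(3)
    for o,d in rs:
        d=d/np.linalg.norm(d);P=np.eye(3)-np.outer(d,d);A+=P;b+=P@o
    x=np.linalg.solve(A,b);return x,[np.linalg.norm(np.cross(x-o,d/np.linalg.norm(d))) for o,d in rs]
def blob(im,px,w=13,thr=None):
    x,y=map(int,px);c=im[y-w:y+w+1,x-w:x+w+1].astype(int)
    m=((c.max(2)-c.min(2)<40)&(c.min(2)>(thr or 130))).astype(np.uint8)
    n,l,s,ce=cv2.connectedComponentsWithStats(m);i=1+s[1:,4].argmax()
    return ce[i]+[x-w,y-w],s[i]
E
python3 - <<'E'
from h import *
T=cv2.imread('pics/top0.png');S=cv2.imread('pics/scene0.png')
for n,a,b,h in [('blue',(250,246),(396,212),.166),('yellow',(352,240),(296,239),.131),('red',(396,193),(250,293),.101),('green',(299,192),(364,275),.116)]:
    p,s=blob(T,a);q,_=blob(S,b,10)
    o,d=fixed('top',p);print(n,p.round(1),s[2:],q.round(1),_[2:],tri([fixed('top',p),fixed('scene',b)]),'top@h',(o+d*(h-o[2])/d[2]).round(4))
    o,d=fixed('scene',b);print((o+d*(h-o[2])/d[2]).round(4))
E
```

```text
blue [249.8 245.5] [ 15  14 173] [396.4 211.5] [ 15   8 104] (array([0.48287663, 0.15566896, 0.16353905]), [np.float64(0.0012722504711288989), np.float64(0.0012722504711289995)]) top@h [0.4821 0.1541 0.166 ]
[0.4863 0.1557 0.166 ]
yellow [351.5 239.3] [ 14  14 159] [295.7 239.2] [ 16  10 120] (array([ 0.500129  , -0.07144393,  0.12963934]), [np.float64(0.0020849026527513426), np.float64(0.002084902652751337)]) top@h [ 0.4996 -0.0735  0.131 ]
[ 0.5022 -0.0696  0.131 ]
red [395.5 192.5] [ 14  14 149] [249.8 292.6] [ 17  12 162] (array([ 0.61754664, -0.17989087,  0.09740645]), [np.float64(0.002035539826980522), np.float64(0.0020355398269804735)]) top@h [ 0.6165 -0.1815  0.101 ]
[ 0.6217 -0.1778  0.101 ]
green [298.3 191.2] [ 14  13 151] [363.6 274.8] [ 16  11 147] (array([0.62042166, 0.05023981, 0.1136149 ]), [np.float64(0.002232393688567349), np.float64(0.002232393688567282)]) top@h [0.6192 0.0479 0.116 ]
[0.6232 0.0517 0.116 ]
```

```bash
python3 -m jog '[{"hand":0,"slide":[0.4,1,0],"roll":0},{"hand":0,"slide":[0.4,1,0],"roll":0},{"hand":0,"slide":[0.4,1,0],"roll":0},{"hand":0,"slide":[0.4,1,0],"roll":0},{"hand":0,"slide":[0.4,1,0],"roll":0}]' 10
python3 -m jog '[{"hand":0,"slide":[0.4,1,0],"roll":0},{"hand":0,"slide":[0.4,1,0],"roll":0},{"hand":0,"slide":[0.4,1,0],"roll":0},{"hand":0,"slide":[0.4,1,0],"roll":0},{"hand":0,"slide":[0.4,1,0],"roll":0}]'
python3 -m jog '[{"hand":0,"slide":[0.4,1,0],"roll":0},{"hand":0,"slide":[0.4,1,0],"roll":0},{"hand":0,"slide":[0.4,1,0],"roll":0},{"hand":0,"slide":[0.4,1,0],"roll":0},{"hand":0,"slide":[0.4,1,0],"roll":0}]'
python3 -m jog '[{"hand":0,"slide":[0.4,1,0],"roll":0},{"hand":0,"slide":[0.4,1,0],"roll":0},{"hand":0,"slide":[0.4,1,0],"roll":0},{"hand":0,"slide":[0.4,1,0],"roll":0},{"hand":0,"slide":[0.4,1,0],"roll":0}]'
```

```text
t: 1.6
ee_pos: [0.2834, -0.3721, 0.4048]
tcp_rot: [3.067, 0.682, 0.0]
wrist_force: [0.2, -1.0, -0.2]
opening: 0.571
grasp_force: 0.0
t: 2.1
ee_pos: [0.3334, -0.247, 0.4049]
tcp_rot: [3.066, 0.682, 0.0]
wrist_force: [0.4, 0.2, 0.4]
opening: 0.116
grasp_force: 0.0
t: 2.6
ee_pos: [0.3834, -0.122, 0.4049]
tcp_rot: [3.066, 0.682, 0.0]
wrist_force: [0.0, 0.2, 0.5]
opening: 0.007
grasp_force: 0.0
t: 3.1
ee_pos: [0.4334, 0.003, 0.4049]
tcp_rot: [3.066, 0.682, 0.001]
wrist_force: [0.7, -0.9, -0.2]
opening: 0.009
grasp_force: 0.0
```

```bash
python3 -m jog '[{"hand":0,"slide":[0.4,1,0],"roll":0},{"hand":0,"slide":[0.4,1,0],"roll":0},{"hand":0,"slide":[0.4,1,0],"roll":0},{"hand":0,"slide":[0.4,1,0],"roll":0},{"hand":0,"slide":[0.4,1,0],"roll":0}]'
python3 -m jog '[{"hand":0,"slide":[0,1,0],"roll":0},{"hand":0,"slide":[0,0.06,-0.6],"roll":0},{"hand":0,"slide":[0,0,-0.6],"roll":0},{"hand":0,"slide":[0,0,0],"roll":0}]'
cat > w.py <<'E'
from h import *
from scipy.spatial.transform import Rotation as Ro
import sys
n,h=sys.argv[1],float(sys.argv[2])
s=bot.read_state();im=bot.get_image('wrist');cv2.imwrite(f'pics/w_{n}.png',im[:,:,::-1])
k=bot.get_calibration('wrist');M=np.array(k['tool_from_camera']);R=Ro.from_rotvec(s['tcp_rot']).as_matrix();p=np.array(s['ee_pos'])
print(s['t'],p.round(4),np.round(s['wrist_force'],2))
for d in bot.find_in('wrist',n)[:2]:
    x=np.array(d['position']);X=p+R@(M[:3,:3]@x+M[:3,3])
    q=x[:2]/x[2];q=q*(1+k['k1']*(q@q));px=q*[k['fx'],k['fy']]+[k['cx'],k['cy']]
    print(d['conf'],X.round(4),px.round(1))
for d in bot.cut_out('wrist',n)[:2]:
    m=d['pixels'];ys,xs=np.nonzero(m)
    c=im.astype(int);w=m&(c.max(2)-c.min(2)<40)&(c.min(2)>130);w=cv2.dilate(m.astype(np.uint8),np.ones((3,3)))*((c.max(2)-c.min(2)<40)&(c.min(2)>130)).astype(np.uint8)
    _,l,st,ce=cv2.connectedComponentsWithStats(w)
    if len(st)<2: continue
    i=1+st[1:,4].argmax();o=p+R@M[:3,3];dd=R@M[:3,:3]@ray(k,ce[i]);print('white',ce[i].round(1),st[i],(o+dd*(h-o[2])/dd[2]).round(4))
E
python3 w.py blue_top 0.166
```

```text
t: 3.6
ee_pos: [0.4834, 0.128, 0.4048]
tcp_rot: [3.067, 0.682, 0.0]
wrist_force: [0.6, -0.8, 0.2]
opening: 0.001
grasp_force: 0.0
t: 4.0
ee_pos: [0.483, 0.1536, 0.3732]
tcp_rot: [-3.066, -0.683, 0.005]
wrist_force: [-0.5, -0.5, -0.4]
opening: 0.003
grasp_force: 0.0
4.0 [0.483  0.1536 0.3732] [-0.54 -0.48 -0.39]
0.94 [0.4865 0.1541 0.1685] [328.9 260.1]
white [322.9 257.7] [ 294  233   59   46 2189] [0.4855 0.1575 0.166 ]
```

View pics/w_blue_top.png

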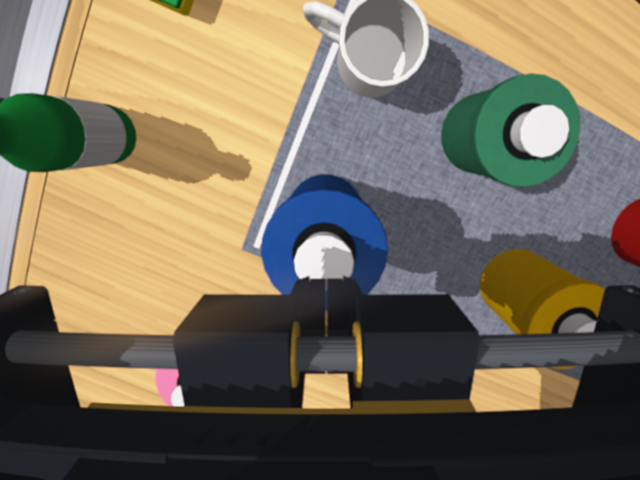

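The wrist view shows the blue button at about (323,258), right under the closed fingertips, so I go down on it.

```bash
python3 -m jog '[{"hand":0,"slide":[0,0.04,-0.6],"roll":0},{"hand":0,"slide":[0,0,-0.5],"roll":0},{"hand":0,"slide":[0,0,-0.3],"roll":0},{"hand":0,"slide":[0,0,0],"roll":0}]'
python3 -m jog '[{"hand":0,"slide":[0,0,-0.1],"roll":0},{"hand":0,"slide":[0,0,-0.1],"roll":0},{"hand":0,"slide":[0,0,-0.1],"roll":0},{"hand":0,"slide":[0,0,0],"roll":0}]'
```

```text
t: 4.55
ee_pos: [0.4832, 0.1542, 0.3396]
tcp_rot: [-3.067, -0.682, 0.001]
wrist_force: [0.2, -0.3, 0.1]
opening: 0.002
grasp_force: 0.0
t: 4.95
ee_pos: [0.4832, 0.1544, 0.3322]
tcp_rot: [3.067, 0.682, 0.0]
wrist_force: [-0.1, -0.8, 0.2]
opening: 0.004
grasp_force: 0.2
```

```bash
for i in 1 ; do python3 -m jog '[{"hand":0,"slide":[0,0,-0.08],"roll":0},{"hand":0,"slide":[0,0,-0.08],"roll":0},{"hand":0,"slide":[0,0,0],"roll":0}]'; done
python3 -m jog '[{"hand":0,"slide":[0,0,-0.08],"roll":0},{"hand":0,"slide":[0,0,-0.08],"roll":0},{"hand":0,"slide":[0,0,0],"roll":0}]'
```

```text
t: 5.25
ee_pos: [0.4832, 0.1544, 0.3282]
tcp_rot: [3.067, 0.682, 0.0]
wrist_force: [-0.9, -0.2, 1.3]
opening: 0.006
grasp_force: 0.9
t: 5.55
ee_pos: [0.4832, 0.1544, 0.3241]
tcp_rot: [-3.067, -0.682, -0.0]
wrist_force: [-0.0, -0.5, 2.0]
opening: 0.008
grasp_force: 0.9
```

```bash
for i in 1; do python3 -m jog '[{"hand":0,"slide":[0,0,-0.08],"roll":0},{"hand":0,"slide":[0,0,0],"roll":0}]'; done
python3 -m jog '[{"hand":0,"slide":[0,0,-0.06],"roll":0},{"hand":0,"slide":[0,0,0],"roll":0}]'
```

```text
t: 5.75
ee_pos: [0.4832, 0.1544, 0.3223]
tcp_rot: [3.067, 0.682, 0.0]
wrist_force: [-0.3, -0.8, 4.2]
opening: 0.007
grasp_force: 2.1
t: 5.95
ee_pos: [0.4832, 0.1544, 0.321]
tcp_rot: [3.067, 0.682, 0.001]
wrist_force: [-0.9, -0.8, 7.1]
opening: 0.007
grasp_force: 3.3
```

Past 158 mm the force climbs at the cap's 2 N/mm, so blue is on its stop. I lift, go to yellow and check blue from there.

```bash
python3 -m jog '[{"hand":0,"slide":[0,0,0.4],"roll":0},{"hand":0,"slide":[0,0,1],"roll":0},{"hand":0,"slide":[0.04,-0.5,0.5],"roll":0},{"hand":0,"slide":[0.07,-1,0],"roll":0},{"hand":0,"slide":[0.07,-1,0],"roll":0}]'
python3 -m jog '[{"hand":0,"slide":[0.07,-1,0],"roll":0},{"hand":0,"slide":[0.07,-1,0],"roll":0},{"hand":0,"slide":[0.07,-1,0],"roll":0},{"hand":0,"slide":[0.07,-1,0],"roll":0},{"hand":0,"slide":[0.07,-1,0],"roll":0}]'
python3 -m jog '[{"hand":0,"slide":[0.07,-1,0],"roll":0},{"hand":0,"slide":[0.07,-0.56,-0.4],"roll":0},{"hand":0,"slide":[0,0,-0.4],"roll":0},{"hand":0,"slide":[0,0,0],"roll":0}]'
python3 w.py yellow_top 0.131
python3 - <<'E'
from h import *
for c,px in (('top',(250,246)),('scene',(396,214))):
    im=bot.get_image(c);cv2.imwrite(f'pics/{c}1.png',im[:,:,::-1]);p,s=blob(im,px,13 if c=='top' else 10);print(c,p,s)
    if c=='top': P=fixed(c,p)
    else: print(tri([P,fixed(c,p)]))
E
```

```text
t: 6.45
ee_pos: [0.4875, 0.0914, 0.3688]
tcp_rot: [3.066, 0.684, 0.001]
wrist_force: [0.2, -0.6, -0.6]
opening: 0.004
grasp_force: 0.0
t: 6.95
ee_pos: [0.4963, -0.0341, 0.3685]
tcp_rot: [-3.066, -0.682, 0.001]
wrist_force: [-0.3, -0.6, 1.3]
opening: 0.002
grasp_force: 0.0
t: 7.35
ee_pos: [0.4996, -0.0716, 0.3464]
tcp_rot: [-3.064, -0.681, 0.005]
wrist_force: [0.5, -0.6, 0.7]
opening: 0.006
grasp_force: 0.0
7.35 [ 0.4996 -0.0716  0.3464] [ 0.55 -0.61  0.67]
0.91 [ 0.5026 -0.0714  0.1284] [329.5 253.9]
0.55 [0.6    0.0353 0.0922] [242.9  37.2]
white [328.3 255.5] [ 300  230   57   50 2276] [ 0.5022 -0.0707  0.131 ]
top [250.25882353 246.22941176] [  6   6  15  15 170]
scene [395.99056604 214.67924528] [  3   7  15   9 106]
(array([0.48273499, 0.15598892, 0.15616258]), [np.float64(0.001764763073131718), np.float64(0.0017647630731316933)])
```

View pics/scene1.png

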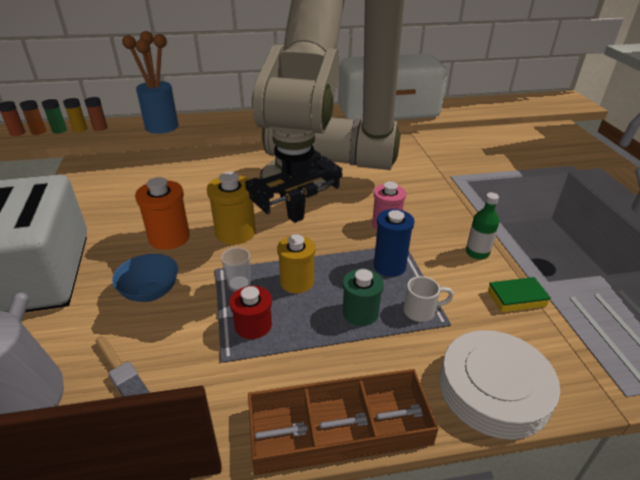

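Blue's button now measures about 156 mm, down from 164, and the can hasn't moved. The scene view shows blue at (396,214), with the gripper over yellow's button at (296,242). I press yellow next.

```bash
python3 -m jog '[{"hand":0,"slide":[0.02,0,-0.7],"roll":0},{"hand":0,"slide":[0,0,-0.7],"roll":0},{"hand":0,"slide":[0,0,-0.35],"roll":0},{"hand":0,"slide":[0,0,0],"roll":0}]'
python3 -m jog '[{"hand":0,"slide":[0,0,-0.08],"roll":0},{"hand":0,"slide":[0,0,-0.08],"roll":0},{"hand":0,"slide":[0,0,-0.08],"roll":0},{"hand":0,"slide":[0,0,0],"roll":0}]'
```

```text
t: 8.0
ee_pos: [0.5004, -0.0718, 0.3039]
tcp_rot: [-3.065, -0.683, 0.002]
wrist_force: [0.5, 0.6, 0.8]
opening: 0.008
grasp_force: 0.0
t: 8.4
ee_pos: [0.5004, -0.0721, 0.2986]
tcp_rot: [3.067, 0.682, 0.0]
wrist_force: [0.6, -1.0, 0.5]
opening: 0.007
grasp_force: 0.0
```

Tip is at 132.6 mm; the goal is about 120 mm.

```bash
python3 -m jog '[{"hand":0,"slide":[0,0,-0.08],"roll":0},{"hand":0,"slide":[0,0,-0.08],"roll":0},{"hand":0,"slide":[0,0,-0.08],"roll":0},{"hand":0,"slide":[0,0,0],"roll":0}]'
python3 -m jog '[{"hand":0,"slide":[0,0,-0.08],"roll":0},{"hand":0,"slide":[0,0,-0.06],"roll":0},{"hand":0,"slide":[0,0,0],"roll":0}]'
python3 -m jog '[{"hand":0,"slide":[0,0,-0.06],"roll":0},{"hand":0,"slide":[0,0,0],"roll":0}]'
```

```text
t: 8.8
ee_pos: [0.5005, -0.0722, 0.2924]
tcp_rot: [3.066, 0.682, 0.001]
wrist_force: [0.1, -0.8, 0.6]
opening: 0.005
grasp_force: 0.9
t: 9.1
ee_pos: [0.5005, -0.0722, 0.2889]
tcp_rot: [3.067, 0.682, 0.0]
wrist_force: [0.7, 0.0, 1.4]
opening: 0.01
grasp_force: 0.9
t: 9.3
ee_pos: [0.5005, -0.0721, 0.2875]
tcp_rot: [3.066, 0.682, 0.001]
wrist_force: [0.9, -0.3, 3.8]
opening: 0.009
grasp_force: 1.8
```

```bash
python3 -m jog '[{"hand":0,"slide":[0,0,-0.06],"roll":0},{"hand":0,"slide":[0,0,0],"roll":0}]'
python3 -m jog '[{"hand":0,"slide":[0,0,-0.02],"roll":0},{"hand":0,"slide":[0,0,0],"roll":0}]'
```

```text
t: 9.5
ee_pos: [0.5005, -0.0721, 0.2862]
tcp_rot: [3.066, 0.682, 0.001]
wrist_force: [0.7, -0.5, 6.2]
opening: 0.007
grasp_force: 3.1
t: 9.7
ee_pos: [0.5005, -0.0721, 0.2859]
tcp_rot: [3.066, 0.682, 0.001]
wrist_force: [0.1, -0.4, 7.0]
opening: 0.001
grasp_force: 3.5
```

```bash
python3 -m jog '[{"hand":0,"slide":[0,0,0.4],"roll":0},{"hand":0,"slide":[0,0,1],"roll":0},{"hand":0,"slide":[0.5,-0.42,0.3],"roll":0},{"hand":0,"slide":[0.9,-0.8,0],"roll":0},{"hand":0,"slide":[0.9,-0.8,0],"roll":0}]'
python3 -m jog '[{"hand":0,"slide":[0.9,-0.8,0],"roll":0},{"hand":0,"slide":[0.9,-0.8,0],"roll":0},{"hand":0,"slide":[0.6,-0.7,0],"roll":0},{"hand":0,"slide":[0,0,0],"roll":0}]'
python3 w.py red_top 0.101
python3 - <<'E'
from h import *
for c,px in (('top',(352,240)),('scene',(296,242))):
    im=bot.get_image(c);cv2.imwrite(f'pics/{c}2.png',im[:,:,::-1]);p,s=blob(im,px,13 if c=='top' else 10);print(c,p,s)
    if c=='top': P=fixed(c,p)
    else: print(tri([P,fixed(c,p)]))
E
```

```text
t: 10.2
ee_pos: [0.5583, -0.1229, 0.3286]
tcp_rot: [-3.066, -0.683, 0.0]
wrist_force: [-0.4, 0.6, -0.5]
opening: 0.008
grasp_force: 0.0
t: 10.6
ee_pos: [0.6187, -0.1818, 0.3272]
tcp_rot: [-3.067, -0.68, 0.001]
wrist_force: [-0.8, 0.3, -0.6]
opening: 0.005
grasp_force: 0.0
10.6 [ 0.6187 -0.1818  0.3272] [-0.76  0.34 -0.63]
0.96 [ 0.6169 -0.1805  0.0999] [323.9 255.6]
white [322.8 253.8] [ 296  228   54   52 2204] [ 0.6181 -0.1792  0.101 ]Traceback (most recent call last):
  File "<stdin>", line 3, in <module>
  File "h.py", line 17, in blob
    n,l,s,ce=cv2.connectedComponentsWithStats(m);i=1+s[1:,4].argmax()
                                                     ~~~~~~~~~~~~~~^^
ValueError: attempt to get argmax of an empty sequence
```

View pics/w_red_top.png

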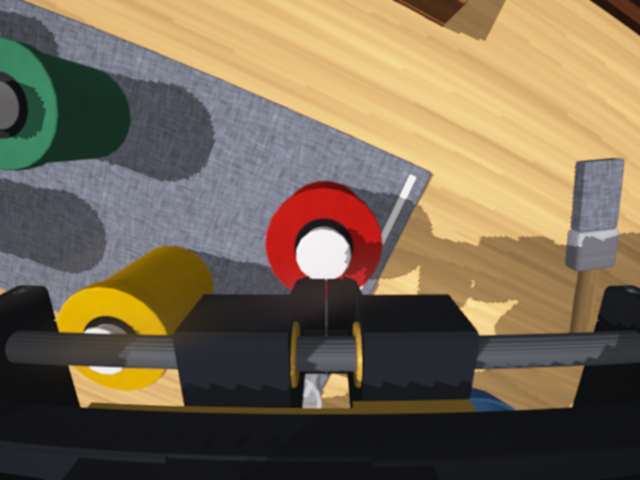

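The red button shows at (323,254), central under the tips. The arm hides yellow in the top view, so I'll check it at the end and press red now.

```bash
python3 -m jog '[{"hand":0,"slide":[0,0.05,-0.7],"roll":0},{"hand":0,"slide":[0,0,-0.7],"roll":0},{"hand":0,"slide":[0,0,-0.5],"roll":0},{"hand":0,"slide":[0,0,-0.2],"roll":0},{"hand":0,"slide":[0,0,0],"roll":0}]'
python3 -m jog '[{"hand":0,"slide":[0,0,-0.08],"roll":0},{"hand":0,"slide":[0,0,-0.08],"roll":0},{"hand":0,"slide":[0,0,0],"roll":0}]'
```

```text
t: 11.3
ee_pos: [0.6178, -0.1786, 0.2753]
tcp_rot: [-3.066, -0.682, 0.001]
wrist_force: [0.4, 0.8, 0.6]
opening: 0.008
grasp_force: 0.0
t: 11.6
ee_pos: [0.6179, -0.1789, 0.2717]
tcp_rot: [3.066, 0.682, 0.0]
wrist_force: [-0.3, 0.1, -0.5]
opening: 0.006
grasp_force: 0.0
```

Tip is at 105.7 mm; the goal is about 90 mm.

```bash
python3 -m jog '[{"hand":0,"slide":[0,0,-0.08],"roll":0},{"hand":0,"slide":[0,0,-0.08],"roll":0},{"hand":0,"slide":[0,0,-0.08],"roll":0},{"hand":0,"slide":[0,0,0],"roll":0}]'
python3 -m jog '[{"hand":0,"slide":[0,0,-0.08],"roll":0},{"hand":0,"slide":[0,0,-0.08],"roll":0},{"hand":0,"slide":[0,0,0],"roll":0}]'
python3 -m jog '[{"hand":0,"slide":[0,0,-0.08],"roll":0},{"hand":0,"slide":[0,0,0],"roll":0}]'
python3 -m jog '[{"hand":0,"slide":[0,0,-0.06],"roll":0},{"hand":0,"slide":[0,0,0],"roll":0}]'
```

```text
t: 12.0
ee_pos: [0.6179, -0.1789, 0.2654]
tcp_rot: [3.067, 0.682, 0.0]
wrist_force: [-0.0, -0.1, 0.8]
opening: 0.009
grasp_force: 0.9
t: 12.3
ee_pos: [0.6179, -0.1789, 0.2613]
tcp_rot: [3.067, 0.682, 0.0]
wrist_force: [0.4, 0.2, 1.5]
opening: 0.008
grasp_force: 0.9
t: 12.5
ee_pos: [0.6179, -0.1789, 0.2593]
tcp_rot: [3.067, 0.682, 0.0]
wrist_force: [-0.4, 0.7, 2.2]
opening: 0.005
grasp_force: 1.0
t: 12.7
ee_pos: [0.6179, -0.1789, 0.2579]
tcp_rot: [3.067, 0.682, 0.0]
wrist_force: [-0.7, -0.2, 3.0]
opening: 0.006
grasp_force: 1.4
```

```bash
python3 -m jog '[{"hand":0,"slide":[0,0,-0.06],"roll":0},{"hand":0,"slide":[0,0,0],"roll":0}]'
python3 -m jog '[{"hand":0,"slide":[0,0,-0.04],"roll":0},{"hand":0,"slide":[0,0,0],"roll":0}]'
```

```text
t: 12.9
ee_pos: [0.6179, -0.1789, 0.2567]
tcp_rot: [3.066, 0.682, 0.0]
wrist_force: [-1.0, -0.0, 6.1]
opening: 0.003
grasp_force: 2.7
t: 13.1
ee_pos: [0.6179, -0.1788, 0.2559]
tcp_rot: [3.066, 0.682, 0.001]
wrist_force: [-1.4, 0.2, 6.4]
opening: 0.004
grasp_force: 3.4
```

```bash
python3 -m jog '[{"hand":0,"slide":[0,0,0.4],"roll":0},{"hand":0,"slide":[0,0,1],"roll":0},{"hand":0,"slide":[0,0,1],"roll":0},{"hand":0,"slide":[0,0,1],"roll":0},{"hand":0,"slide":[0,0,1],"roll":0}]'
python3 -m jog '[{"hand":0,"slide":[-0.8,-1,1],"roll":0},{"hand":0,"slide":[-1,-1,0.5],"roll":0},{"hand":0,"slide":[-1,-1,0],"roll":0},{"hand":0,"slide":[-1,-1,0],"roll":0},{"hand":0,"slide":[-1,-1,0],"roll":0}]'
python3 -m jog '[{"hand":0,"slide":[-1,-1,0],"roll":0},{"hand":0,"slide":[-1,-1,0],"roll":0},{"hand":0,"slide":[-1,-1,0],"roll":0},{"hand":0,"slide":[-1,-1,0],"roll":0},{"hand":0,"slide":[-1,-1,0],"roll":0}]'
python3 -m jog '[{"hand":0,"slide":[-1,-1,0],"roll":0},{"hand":0,"slide":[-1,-1,0],"roll":0},{"hand":0,"slide":[-1,-1,0],"roll":0},{"hand":0,"slide":[0,0,0],"roll":0}]'
python3 - <<'E'
from h import *
T=bot.get_image('top');S=bot.get_image('scene');T0=cv2.imread('pics/top0.png');S0=cv2.imread('pics/scene0.png')
cv2.imwrite('pics/top3.png',T[:,:,::-1]);cv2.imwrite('pics/scene3.png',S[:,:,::-1])
for n,a,b in [('blue',(250,246),(396,213)),('yellow',(352,240),(296,241)),('red',(396,193),(250,294)),('green',(299,192),(364,275))]:
  for t,s in ((T0,S0),(T,S)):
    try: p=blob(t,a)[0];q=blob(s,b,10)[0];print(n,p.round(1),q.round(1),tri([fixed('top',p),fixed('scene',q)])[0].round(4))
    except Exception as e: print(n,'hidden')
cv2.imwrite('pics/cmp.png',np.vstack([cv2.resize(S0[150:340,110:510],(600,285)),cv2.resize(S[150:340,110:510,::-1],(600,285))]))
print(bot.read_state()['t'])
E
```

```text
t: 13.6
ee_pos: [0.6177, -0.1787, 0.3666]
tcp_rot: [-3.066, -0.682, 0.001]
wrist_force: [0.1, 0.3, 0.8]
opening: 0.009
grasp_force: 0.0
t: 14.1
ee_pos: [0.4967, -0.3045, 0.4032]
tcp_rot: [-3.066, -0.682, 0.0]
wrist_force: [0.6, -0.6, -0.1]
opening: 0.007
grasp_force: 0.0
t: 14.6
ee_pos: [0.3717, -0.4296, 0.4032]
tcp_rot: [-3.066, -0.682, 0.0]
wrist_force: [-0.1, -0.5, -0.2]
opening: 0.007
grasp_force: 0.0
t: 15.0
ee_pos: [0.2953, -0.5062, 0.4027]
tcp_rot: [-3.068, -0.676, 0.001]
wrist_force: [0.4, 1.0, -1.1]
opening: 0.004
grasp_force: 0.0
blue [249.8 245.5] [396.4 211.5] [0.4828 0.1559 0.1648]
blue [250.2 246.3] [396.  214.5] [0.4826 0.156  0.1566]
yellow [351.5 239.3] [295.7 239.2] [ 0.5002 -0.0718  0.1291]
yellow [351.4 239.9] [295.8 242.2] [ 0.5003 -0.0717  0.1211]
red [395.5 192.5] [249.8 292.6] [ 0.6173 -0.18    0.0984]
red [395.1 193.3] [250.  295.5] [ 0.6176 -0.1801  0.0907]
green [298.3 191.2] [363.6 274.8] [0.6202 0.0498 0.114 ]
green [298.3 191.1] [363.5 274.8] [0.6202 0.0498 0.1141]
15.1
```

View pics/cmp.png

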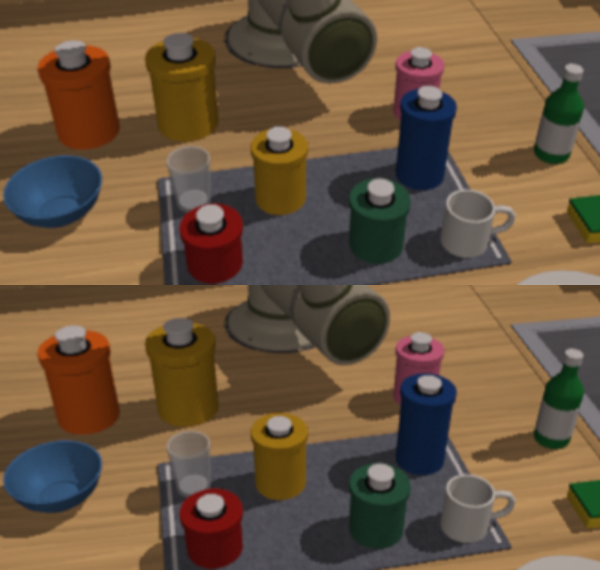

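The before/after view shows the blue, yellow and red buttons each about 8 mm lower. Green's is still up, and nothing else has moved.

```bash
python3 -c "
from cell import bot
print(bot.finish_job())"
```

```text
the job is handed in; nothing more can be done
None
```

I pressed the blue, yellow and red buttons fully home in that order, left green's up with every canister still in place, and handed the job in at about 15 s (no verdict was returned).

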